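# Load a cassette into a label printer with a push-latched cover

## Robot

A 7-joint arm with a two-finger parallel gripper is mounted at the origin on the work surface. World frame = base frame: x ahead of the robot, y to its left, z up, the work surface at z = 0. Lengths are in mm, angles in rad, forces in N, time in s.
With the tool pointing down it reaches from about 425 to 875 mm from the base axis. Payload 8.4 kg.
Tool frame: the origin (TCP) lies between the finger pads; the fingertips stand 22 mm ahead of it and the grasp point (between the pads) lies 3 mm ahead of it (manip.tcp_to_tips is the distance from the TCP to the fingertips, in mm); x points along the fingers, y is the direction in which the jaws open and shut, and the axes are right-handed (so a half turn about x gives the same grasp; the last joint's range is limited). The gripper opens to 85 mm and grips with 20 to 120 N. Pads are 22 mm wide; open, the fingers measure 114 mm over their backs; the gripper's body (76 mm by 85 mm) begins 54 mm behind the grasp point. The pads swing forward as they close: fully open they stand 13 mm farther back than shut.
Start: joints at [1.235, 0.333, 0.04, 1.465, -0.013, 1.343, -0.059], TCP at [152.465, -631.838, 253.308] pointing down, gripper open.
Joint ranges: [-2.58, 2.58], [-0.38, 2.09], [-1.3, 1.39], [0.25, 2.4], [-1.5, 4.64], [0.08, 2.09], [-2.65, 2.65]. Speed limits (rad/s): [2.22, 2.22, 2.79, 2.79, 3.14, 3.14, 3.14].

## Interface

Orientations are given as a unit quaternion [w, x, y, z].
In Python, from cell import manip, camera, ticket gives the robot as it stands. The module is installed in compiled form; this text tells all that it offers.
- The arm moves only by the tool send_rows, never from a script. Its argument "targets" is one flat list of numbers, 7 for each row, row after row: the shift along the tool's x, y, z in m, then the turn, a rotation vector about the tool's x, y, z in degrees, then the closure, from 0 (fully open) to 1 (shut). A call has 1 to 8 rows; each row shifts and turns the pose as measured when the row begins, along the tool's axes as they then stand; what a row does not reach is not made up. A row lasts 1/12 s, in which the tool goes at most 41.7 mm and 7.16 degrees, less where a joint would pass 70% of its speed; a pose out of reach is approached as far as the arm can. A call is refused whole if a number of a shift passes 0.0417 or a number of a turn 7.16, either way. A call with a gripper value outside its range is refused whole. The fingers move at their own pace and stop on an object; "squeeze" is the grip in N (left out, the last holds). Time passes only in rows, so rows that do not move let the fingers close. It gives the time, the measured TCP pose, the force and the opening at its end, in the units of the state.
- manip.get_obs(): the state, without advancing time (a new reading comes with each control period).
- camera(name): name is "scene" or "top" or "wrist"; returns a dict with "frame" (420x560x3 uint8, red, green, blue), "fx", "fy", "cx", "cy" (pixels), "k1" (the pictures are not rectified: a ray, as slopes to the right and down, at radius r is drawn at 1 + k1 r^2 times it, then the intrinsics apply), "R" (3x3) and "t" (3): a world point X has camera coordinates R X + t. Camera axes: x right, y down, z forward; pixel columns grow to the right and rows downward; lengths in mm; the calibration is good to about 2 mm. A picture is of the moment at which its call begins. There is no depth.
- ticket.finish_job(): hands the job in, once; it reports no verdict.
The state is a dict: "t": time; "joint_pos": joint angles; "joint_velocities": joint speeds; "tau": joint torques, N m; "tool_pos": TCP position; "tcp_rot": TCP orientation; "force": force on the tool from outside, world axes, zero at the start; "torque": the same for the moment, N m; "finger_gap": opening from 0.0 (shut) to 1.0 (fully open).
Only numpy, scipy, OpenCV 4.12 (cv2) and the standard library are available. Lean on these libraries where they do the work, as an engineer would, in place of code of your own. Each camera call takes 0.05 s, during which the arm holds its last target. There are 200 camera calls.

## Task

Load the label cassette into the label printer: press the front of the blue cover once so that its push latch lets go and the cover springs open, set the cassette fully home in the pocket inside, then swing the cover shut and press it once more so that it stays latched. Press only as hard as the latch needs (the stop behind it must not be rammed), and leave the stone pieces and the label roll where they are.

Things in the scene. Friction and masses are not known exactly. Their poses are not given: they have to be found in the camera images.
- printer: desktop label printer fixed on the table: white housing on a grey base, 215 (x) x 180 (y) x 68 mm high, blue cover on top. Origin: centre of its underside; front faces its own -x, z up. With the cover open its inside is open at the top, 117 (x) x 152 (y) mm at wall height, floor 25 mm above the table. A grey hump behind the hinge is 88 mm high
- cover (a joint): angle (rad) of the blue cover, hinged along the printer's y at its far side: about 0 (-0.005 to 0.015, differs by printer) latched shut, grows as it swings up and back, 1.65 standing fully open. A light damped spring swings it fully open within 2 s of release; holding or pushing it shut at the pad takes 1 to 4 N. Cover: 170 mm from hinge line to front edge, 176 mm wide, 8 mm thick
- cover_pad (a point): centre of the black press pad (30 x 60 mm) on the cover's outer face, 150 mm from the hinge line, 20 mm behind the cover's front edge, 91 mm above the table when shut; moves with the cover; z is the cover's outward normal, x points from the pad to the hinge
- hinge (a point): point on the hinge line at the middle of the printer's width, 83 mm above the table, 62 mm behind the printer's centre; axes as the printer's. The cover's outer face is 8 mm outside this line
- bay (a point): centre of the floor of the cassette pocket, 25 mm above the table; axes as the printer's. Pocket 68 (x) x 78 (y) mm between black rails 20 mm high; the cassette lies in it with its long side along the printer's y, either way round. Around it the housing walls rise 43 mm above this floor: 76 mm away on either side, 40 mm in front; the open cover stands 87 mm behind
- cassette: black label cassette with an orange grip rib, about 0.12 kg: body 62 (x) x 72 (y) x 22 mm high, rib on top 40 (x) x 14 (y) x 22 mm high, so 44 mm in all. Origin: centre of its underside; lies flat on the table
- cassette_rib (a point): middle of the orange rib, 33 mm above the cassette's underside; the rib is pinched across its y axis (14 mm)
- label_roll: white paper label roll standing on end, 60 mm across, 50 mm high; origin at the centre of its underside; to be left alone
- candle_holder: marble candle holder, 68 mm across, 82 mm high; origin at the centre of its underside; to be left alone
- stone_tray: square scalloped stone tray, about 220 mm, 22 mm high; origin at the centre of its underside; to be left alone
- tongue (a point): lower end of the latch tongue, a 30 mm wide grey strip hanging 38 mm under the cover 13 mm behind its front edge. Push-push latch: pressing the pad 5 to 13 mm below its latched height and letting go changes its state (latched: springs open; closing: stays shut). How deep differs by printer and must be felt: the pad yields at 1 to 4 N, then a hard stop about 1 mm past the catch depth. Stop pressing as the force climbs there
Things that resemble listed ones, but are neither listed nor needed, are in the scene too. Several things have the shape of the cassette; the one meant has the colours described above.

How it is judged (in metres and radians):
On the way, in this order (a step that is already met when the one before it is completed fails the run):
1. the cover has been released and has sprung open (value of joint cover above 1.3 rad), for 0.2 s.
2. the cassette lies fully home in the pocket, let go, with the cover still open (horizontal distance between cassette and bay below 0.008 m and z of cassette in the frame of bay below 0.004 m and angle between cassette's own z axis and vertical below 0.08 rad and value of joint cover above 1 rad and contact force between the fingers and cassette below 0.1 N), for 0.2 s.
3. the cover has been swung shut (value of joint cover below 0.03 rad).
At the end, for the whole second after the job is handed in: The cover is latched shut by itself (joint between -0.02 and 0.03 rad, at rest) with the cassette inside, flat on the pocket floor (within 8 mm of the pocket centre, less than 4 mm above its floor, tilted under 0.08 rad, turned under 0.15 rad from the printer), at rest (value of joint cover between -0.02 and 0.03 rad and velocity of joint cover below 0.05 rad/s and horizontal distance between cassette and bay below 0.008 m and z of cassette in the frame of bay below 0.004 m and angle between cassette's own z axis and vertical below 0.08 rad and angle between the y axis of cassette and the y axis of printer, either way round below 0.15 rad and linear speed of cassette below 0.02 m/s); the robot touches nothing.
It fails at once if the robot presses on the printer or its cover with more than 13 N (contact force between any of the fingers, the arm and printer above 13 N).
It fails at once if the label roll, candle holder or stone tray is moved more than 20 mm (distance of any of label_roll, candle_holder, stone_tray from where it was at the start of the episode above 0.02 m).
It also fails if it takes over 72 s, if anything falls off the work surface, if the arm or the gripper's body presses on something with over 40 N, if the wrist force passes 120 N, or if a joint passes its speed limit or range.

## Working session

There is one attempt and no reset: what is moved stays moved. The work goes in short steps, Python scripts to look and compute and a tool call to move; the robot and the scene stay as the last step left them, time stands still between calls to the robot, and variables do not carry over. Pictures are saved under pics/ and viewed, about 8 in all and at most 12, crops included, and the job is handed in when it is done.

Besides the shell and the picture viewer there is one more tool, called after ">>>" as a command line: name --argument value ..., lists and objects as JSON in quotes. send_rows: Moves the arm, as the interface text tells. Its arguments: {"type":"object","properties":{"targets":{"type":"array"},"squeeze":{"type":"number"}},"required":["targets"]}

```bash
mkdir -p pics; cat > h.py <<'E'
import numpy as np, cv2
from cell import manip, camera, ticket
def save(n,c):
    cv2.imwrite(f'pics/{n}.png',cv2.cvtColor(c['frame'],cv2.COLOR_RGB2BGR)); np.save(f'pics/{n}.npy',c,allow_pickle=True)
def load(n): return np.load(f'pics/{n}.npy',allow_pickle=True).item()
def ray(c,u,v):
    K=np.array([[c['fx'],0,c['cx']],[0,c['fy'],c['cy']],[0,0,1.]])
    p=cv2.undistortPoints(np.array([[[u,v]]],float),K,np.array([c['k1'],0,0,0,0.]))[0,0]
    R=np.array(c['R']);o=-R.T@np.array(c['t']);d=R.T@np.array([p[0],p[1],1]);return o,d/np.linalg.norm(d)
def onz(c,u,v,z):
    o,d=ray(c,u,v);return o+d*(z-o[2])/d[2]
def proj(c,X):
    K=np.array([[c['fx'],0,c['cx']],[0,c['fy'],c['cy']],[0,0,1.]])
    return cv2.projectPoints(np.array(X,float).reshape(-1,1,3),cv2.Rodrigues(np.array(c['R'],float))[0],np.array(c['t'],float),K,np.array([c['k1'],0,0,0,0.]))[0][:,0]
E
python3 - <<'E'
from h import *
np.set_printoptions(precision=3,suppress=True)
for n in('scene','top'):
    c=camera(n);save(n+'0',c);print(n,c['k1'],c['fx'],-np.array(c['R']).T@c['t'])
a=cv2.imread('pics/scene0.png');b=cv2.imread('pics/top0.png')
print(manip.get_obs())
E
```

```text
scene -0.12905316587658608 416.01510182966 [1275.718 -406.952  769.001]
top -0.041044846079774676 381.2701772105697 [ 346.296   49.151 1290.262]
{'t': 0.1, 'joint_pos': array([ 1.235,  0.334,  0.04 ,  1.466, -0.013,  1.343, -0.058]), 'joint_velocities': array([-0.   , -0.002,  0.   , -0.002,  0.001, -0.   ,  0.001]), 'tau': array([  0.005, -66.001,   1.371, -40.647,   0.017,   0.009,  -0.   ]), 'tool_pos': array([ 152.343, -631.498,  252.507]), 'tcp_rot': array([-0.083, -0.702, -0.084,  0.702]), 'force': array([-0.263,  0.653,  0.291]), 'torque': array([-0.024, -0.001, -0.076]), 'finger_gap': 1.0011464647301413}
```

View pics/scene0.png

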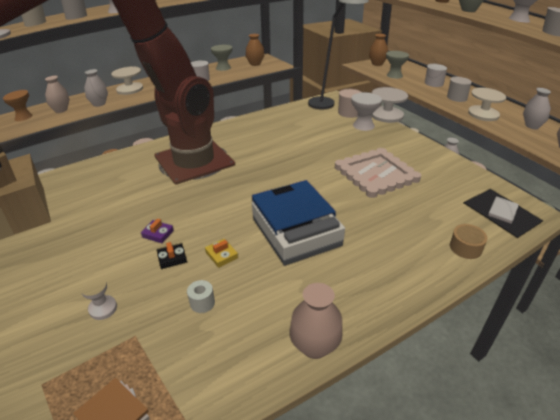

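View pics/top0.png

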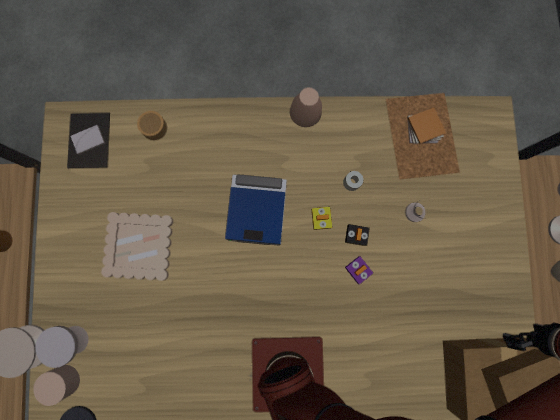

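The three cassette-shaped objects in the top view are yellow (321,217), black (357,235) and purple (359,270). The black one with the orange rib fits the description. The printer is at (257,210), with its pad at (253,236) toward the robot. I'll confirm in a crop and measure.

```bash
python3 - <<'E'
from h import *
np.set_printoptions(precision=1,suppress=True)
T=load('top0');S=load('scene0')
def comps(c,m,z,name,amin,box):
    x0,y0,x1,y1=box
    mm=np.zeros_like(m,np.uint8);mm[y0:y1,x0:x1]=m[y0:y1,x0:x1]
    for k in cv2.findContours(mm,cv2.RETR_EXTERNAL,cv2.CHAIN_APPROX_NONE)[0]:
        if cv2.contourArea(k)<amin: continue
        r=cv2.minAreaRect(k);P=np.array([onz(c,u,v,z)[:2] for u,v in k[:,0]],np.float32)
        w=cv2.minAreaRect(P);print(name,cv2.contourArea(k),'px',np.round(r[0],1),'world',np.round(w[0],1),np.round(w[1],1),round(w[2],1))
for c,n,bx in((T,'top',{'cov':(215,180,295,255),'cas':(340,220,375,250)}),(S,'scene',{'cov':(240,170,350,260),'cas':(150,238,192,272)})):
    h=cv2.cvtColor(c['frame'],cv2.COLOR_RGB2HSV).astype(int);H,s,v=h[...,0],h[...,1],h[...,2]
    blue=(H>100)&(H<125)&(s>120)&(v>30)
    comps(c,blue,91,n+' cover',200,bx['cov'])
    comps(c,(v<45)&~blue,91,n+' pad',30,bx['cov'])
    comps(c,(H<15)&(s>170)&(v>120),44,n+' rib',8,bx['cas'])
    comps(c,(v<70),22,n+' body',50,bx['cas'])
f=lambda c,x0,y0,x1,y1:cv2.resize(cv2.cvtColor(c['frame'][y0:y1,x0:x1],cv2.COLOR_RGB2BGR),(400,400),interpolation=cv2.INTER_CUBIC)
a=f(T,300,190,390,280);b=f(T,210,165,300,255);d=f(S,130,205,190,265)
cv2.imwrite('pics/crop.png',cv2.resize(np.hstack([a,b]),(800,400)))
for X in([550,0,0],):print(proj(T,X))
E
```

```text
top cover 2698.0 px [255.  215.3] world [509.8  96.3] [171.5 166.1] 83.5
top pad 136.5 px [252.8 234.6] world [447.7 104.1] [57.9 27.9] 82.6
top body 272.5 px [356.8 234.6] world [ 447.2 -240.8] [75.1 63.3] 79.4
scene cover 2161.0 px [293.1 204.9] world [515.9  88.5] [174.4 169.2] 83.2
scene pad 37.5 px [296.6 225.8] world [600.5  49.3] [82.5  8.4] 83.9
scene pad 62.0 px [282.  189.6] world [443.9 102.6] [52.2 21.8] 85.3
scene rib 40.5 px [169.5 249. ] world [ 455.3 -248.9] [13.  48.3] 70.4
scene body 220.0 px [172.2 259.4] world [ 472.4 -251.7] [67.6 44.4] 80.0
[[284.1 206.5]]
```

View pics/crop.png

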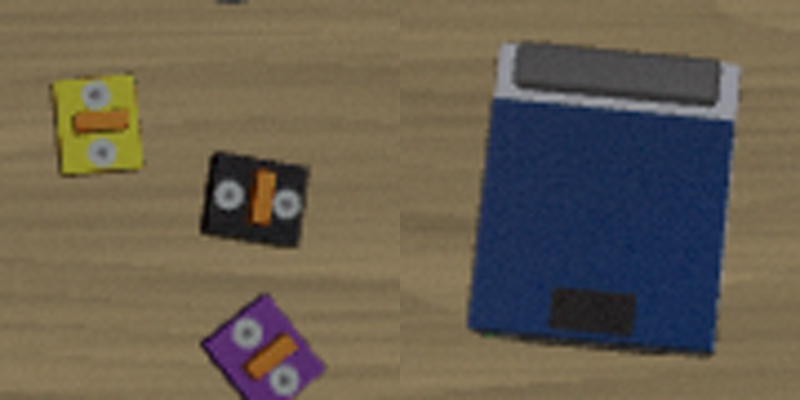

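The crop confirms it: the black body with the orange rib is at left-crop (255,200). The yellow and purple ones are decoys. Next I need the tool axes and a planner helper.

```bash
cat >> h.py <<'E'
from scipy.spatial.transform import Rotation as Ro
YAW=-6.9; A=np.radians(YAW); PX=np.array([np.cos(A),np.sin(A)]);PY=np.array([-PX[1],PX[0]])
PC=np.array([533.5,93.6])
def P(x,y,z): return np.array([*(PC+x*PX+y*PY),z])
def cur():
    o=manip.get_obs();q=np.array(o['tcp_rot']);return o,np.array(o['tool_pos']),Ro.from_quat(q[[1,2,3,0]])
def down(yaw,s=1):   # tool x down, tool y along s*(yaw'd world y)
    a=np.radians(yaw);x=np.array([0,0,-1.]);y=s*np.array([-np.sin(a),np.cos(a),0]);return Ro.from_matrix(np.c_[x,y,np.cross(x,y)])
def delta(p,R,goal,Rg):
    return R.inv().apply(np.array(goal)-p),np.degrees((R.inv()*Rg).as_rotvec())
E
python3 - <<'E'
from h import *
np.set_printoptions(precision=2,suppress=True)
o,p,R=cur();print(manip.tcp_to_tips,R.as_matrix(),p)
print('pad',P(-88,0,91),'cass', P(-25,0,25))
for s in(1,-1):print(s,delta(p,R,P(-90,0,150),down(YAW,s)))
c=camera('wrist');print(-np.array(c['R']).T@c['t']-p, np.array(c['R']))
E
```

```text
22.0 [[-0.    0.23 -0.97]
 [ 0.   -0.97 -0.23]
 [-1.   -0.    0.  ]] [ 152.34 -631.5   252.51]
pad [446.14 104.17  91.  ] cass [508.68  96.6   25.  ]
1 (array([ 103.43, -646.79, -456.27]), array([-159.54,   -0.12,    0.03]))
-1 (array([ 103.43, -646.79, -456.27]), array([20.46,  0.02,  0.08]))
[ 78.57  19.65 120.27] [[ 0.23 -0.97 -0.  ]
 [-0.92 -0.22  0.32]
 [-0.31 -0.07 -0.95]]
```

>>> send_rows --targets '[0.002,-0.022,-0.033,2.6,0,0,1,0.002,-0.022,-0.033,2.6,0,0,1,0.002,-0.022,-0.033,2.6,0,0,1,0.002,-0.022,-0.033,2.6,0,0,1,0.002,-0.022,-0.033,2.6,0,0,1,0.002,-0.022,-0.033,2.6,0,0,1,0.002,-0.022,-0.033,2.6,0,0,1,0.002,-0.022,-0.033,2.4,0,0,1]' --squeeze 30

```text
t: 0.82
tool_pos: [398.9, -437.2, 232.6]
tcp_rot: [0.056, -0.702, 0.056, 0.707]
force: [0.9, -1.1, 0.5]
finger_gap: 0.002
```

```bash
python3 - <<'E'
from h import *
np.set_printoptions(precision=2,suppress=True)
o,p,R=cur();print(o['t'],p,delta(p,R,P(-90,0,135),down(YAW,-1)))
E
```

```text
0.8167 [ 398.94 -437.2   232.64] (array([  97.63, -542.01,   40.08]), array([-2.18,  0.41, -0.02]))
```

>>> send_rows --targets '[0,-0.041,0.001,-0.5,0,0,1,0,-0.041,0,-0.5,0,0,1,0,-0.041,0,-0.5,0,0,1,0,-0.041,0,-0.5,0,0,1,0,-0.041,0.002,0,0,0,1,0,-0.041,0.002,0,0,0,1,0,-0.041,0.002,0,0,0,1,0,-0.041,0.002,0,0,0,1]'

```text
t: 1.48
tool_pos: [437.5, -106.7, 228.4]
tcp_rot: [0.044, -0.702, 0.042, 0.709]
force: [1.3, 0.3, 0.6]
finger_gap: 0.002
```

```bash
python3 - <<'E'
from h import *
np.set_printoptions(precision=2,suppress=True)
o,p,R=cur();print(o['t'],p,delta(p,R,P(-90,0,135),down(YAW,-1)))
E
```

```text
1.4833 [ 437.49 -106.69  228.37] (array([  93.99, -210.18,   17.79]), array([-0.01,  0.6 ,  0.12]))
```

>>> send_rows --targets '[0.005,-0.035,0.003,0,0.2,0,1,0.01,-0.035,0.003,0,0.2,0,1,0.015,-0.035,0.003,0,0.2,0,1,0.015,-0.035,0.003,0,0,0,1,0.015,-0.035,0.003,0,0,0,1,0.015,-0.03,0.003,0,0,0,1,0.01,-0.005,0,0,0,0,1,0,0,0,0,0,0,1]'

```text
t: 2.15
tool_pos: [442.2, 123.7, 142.4]
tcp_rot: [-0.039, 0.709, -0.038, -0.703]
force: [-0.2, -0.9, -0.7]
finger_gap: 0.004
```

```bash
python3 - <<'E'
from h import *
np.set_printoptions(precision=2,suppress=True)
o,p,R=cur();print(o['t'],p,delta(p,R,P(-89,0,116),down(YAW,-1)),o['force'])
E
```

```text
2.15 [442.18 123.72 142.44] (array([26.41, 19.07, -4.86]), array([ 0.66, -0.42,  0.17])) [-0.2  -0.88 -0.72]
```

>>> send_rows --targets '[0.008,0.01,-0.002,0.4,-0.2,0,1,0.008,0.008,-0.002,0.2,0,0,1,0.006,0.002,0,0,0,0,1,0.002,0,0,0,0,0,1,0,0,0,0,0,0,1,0,0,0,0,0,0,1]'

```text
t: 2.65
tool_pos: [444.7, 96.6, 116.9]
tcp_rot: [-0.045, 0.707, -0.044, -0.705]
force: [-0.1, -0.4, -0.5]
finger_gap: -0.002
```

```bash
python3 - <<'E'
from h import *
np.set_printoptions(precision=2,suppress=True)
o,p,R=cur();print(o['t'],p,delta(p,R,P(-89,0,116),down(YAW,-1)),o['force'])
E
```

```text
2.65 [444.65  96.55 116.88] (array([ 0.88, -7.74,  0.49]), array([-0.35, -0.19,  0.08])) [-0.11 -0.43 -0.47]
```

>>> send_rows --targets '[0.001,-0.004,0,0,0,0,1,0.002,-0.001,0,0,0,0,1,0.002,0,0,0,0,0,1]'

```text
t: 2.9
tool_pos: [446.3, 101.3, 112.8]
tcp_rot: [-0.046, 0.708, -0.045, -0.704]
force: [-1.1, -1.8, 1.9]
finger_gap: -0.0
```

>>> send_rows --targets '[0.002,0,0,0,0,0,1,0.002,0,0,0,0,0,1]'

```text
t: 3.07
tool_pos: [446.4, 101.6, 108.9]
tcp_rot: [-0.045, 0.708, -0.045, -0.704]
force: [-1.6, -1.2, 1.4]
finger_gap: -0.001
```

>>> send_rows --targets '[0.002,0,0,0,0,0,1]'

```text
t: 3.15
tool_pos: [446.4, 101.6, 106.7]
tcp_rot: [-0.045, 0.708, -0.045, -0.704]
force: [-0.0, -0.5, 2.3]
finger_gap: 0.001
```

>>> send_rows --targets '[0.001,0,0,0,0,0,1]'

```text
t: 3.23
tool_pos: [446.4, 101.7, 105.4]
tcp_rot: [-0.045, 0.708, -0.045, -0.704]
force: [-0.5, -1.5, 1.8]
finger_gap: 0.003
```

>>> send_rows --targets '[0.001,0,0,0,0,0,1]'

```text
t: 3.32
tool_pos: [446.4, 101.7, 104.4]
tcp_rot: [-0.045, 0.708, -0.045, -0.704]
force: [-1.8, -1.2, 6.1]
finger_gap: 0.004
```

>>> send_rows --targets '[0,0,0,0,0,0,1]'

```text
t: 3.4
tool_pos: [446.5, 101.6, 104.4]
tcp_rot: [-0.045, 0.708, -0.045, -0.704]
force: [-2.4, -1.1, 5.0]
finger_gap: -0.001
```

The force is climbing at about 8.6 mm depth, so this is the stop. Releasing and moving aside to the -y side.

>>> send_rows --targets '[-0.015,0,0,0,0,0,1,-0.03,0.01,0,0,0,0,1,-0.02,0.035,0,0,0,0,1,-0.01,0.04,0,0,0,0,0.8,-0.01,0.04,0,0,0,0,0.6,-0.005,0.04,0,0,0,0,0.6,-0.005,0.04,0,0,0,0,0.6,0,0.04,0,0,0,0,0.6]'

```text
t: 4.07
tool_pos: [416.9, -140.5, 203.7]
tcp_rot: [-0.039, 0.71, -0.037, -0.702]
force: [2.0, -0.1, 0.5]
finger_gap: 0.398
```

```bash
python3 - <<'E'
from h import *
np.set_printoptions(precision=2,suppress=True)
o,p,R=cur();print(o['t'],p,o['force'],delta(p,R,[448,-243,130],down(-10.6,-1)))
E
```

```text
4.0667 [ 416.87 -140.51  203.69] [ 2.04 -0.13  0.53] (array([ 73.67,  98.91, -41.13]), array([ 4.44, -0.62,  0.3 ]))
```

>>> send_rows --targets '[0.004,0.025,-0.015,1.5,-0.2,0,0.5,0.004,0.025,-0.012,1.5,-0.2,0,0.5,0.004,0.025,-0.008,1.4,0,0,0.5,0.006,0.015,-0.002,0,0,0,0.5,0,0,0,0,0,0,0.5,0,0,0,0,0,0,0.5]'

```text
t: 4.57
tool_pos: [438.8, -249.5, 185.1]
tcp_rot: [-0.072, 0.706, -0.071, -0.701]
force: [-0.2, 0.2, 0.5]
finger_gap: 0.499
```

```bash
python3 - <<'E'
from h import *
np.set_printoptions(precision=2,suppress=True)
o,p,R=cur();print(o['t'],p,o['force'],o['finger_gap'],delta(p,R,[448,-243,130],down(-10.6,-1)))
for n in('wrist','scene','top'): save(n+'1',camera(n))
w=cv2.imread('pics/wrist1.png');s=cv2.imread('pics/scene1.png');t=cv2.imread('pics/top1.png')
cv2.imwrite('pics/m1.png',np.hstack([cv2.resize(w,(400,300)),cv2.resize(t[150:300,210:410],(400,300))]))
W=load('wrist1');h=cv2.cvtColor(W['frame'],cv2.COLOR_RGB2HSV)
m=((h[...,0]<18)&(h[...,1]>170)&(h[...,2]>90)).astype(np.uint8)
for k in cv2.findContours(m,0,1)[0]:
    if cv2.contourArea(k)>150:
        Q=np.array([onz(W,u,v,44)[:2] for u,v in k[:,0]],np.float32);r=cv2.minAreaRect(Q);print(cv2.minAreaRect(k)[0],r)
E
```

```text
4.5667 [ 438.77 -249.48  185.11] [-0.19  0.19  0.47] 0.49905691366584753 (array([55.18, -8.08, -7.37]), array([-0.94, -0.39,  0.12]))
(302.75, 306.75) ((336.2940368652344, -245.73829650878906), (20.33533477783203, 45.80574035644531), 37.894317626953125)
(278.0, 197.5) ((449.6018371582031, -245.0869903564453), (13.757179260253906, 42.49122619628906), 78.50732421875)
(130.83438110351562, 158.63694763183594) ((507.5920715332031, -131.2602996826172), (13.143980979919434, 46.229305267333984), 3.9498229026794434)
```

View pics/m1.png

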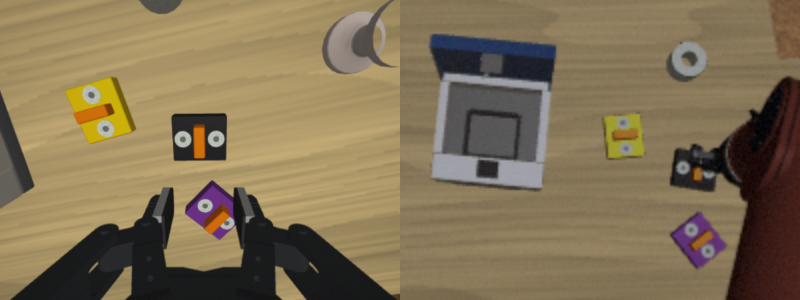

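The cover has sprung open (blue flap at the rear, crop (495,55)) and the pocket is visible at (492,135). The wrist view shows the black cassette's rib at (278,197). Descending, and measuring the pocket from the top view.

```bash
python3 - <<'E'
from h import *
np.set_printoptions(precision=2,suppress=True)
o,p,R=cur();print(o['t'],p,delta(p,R,[449,-245,47],down(-11.5,-1)))
T=load('top1');print('exp bay px',proj(T,P(-25,0,25)), 'walls',proj(T,[P(-65,76,68),P(-65,-76,68),P(52,-76,68),P(52,76,68)]),'pocket',proj(T,[P(-59,39,45),P(-59,-39,45),P(9,-39,45),P(9,39,45)]))
g=cv2.cvtColor(T['frame'][160:250,220:292],cv2.COLOR_RGB2BGR)
cv2.imwrite('pics/pk.png',cv2.resize(g,None,fx=6.5,fy=6.5,interpolation=cv2.INTER_CUBIC))
E
```

```text
4.7167 [ 438.98 -248.15  185.65] (array([138.72,  -4.82,  -8.18]), array([ 0.1 , -0.42,  0.1 ]))
exp bay px [[255.76 218.07]] walls [[230.43 226.24]
 [277.4  231.05]
 [281.   195.45]
 [234.6  190.72]] pocket [[242.59 226.32]
 [266.24 228.74]
 [268.38 208.35]
 [244.89 205.95]]
```

View pics/pk.png

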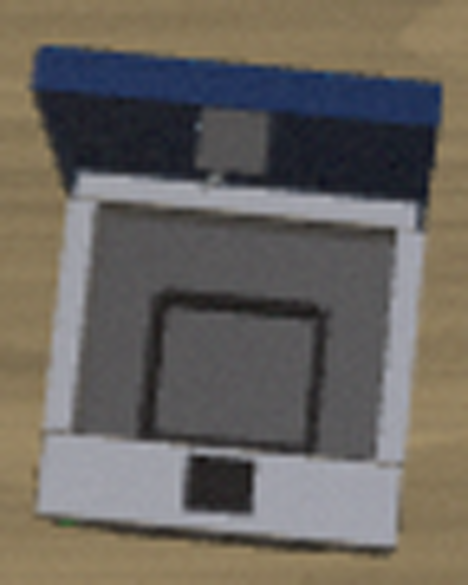

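The pocket and wall corners in the picture agree with the predicted printer pose to about 0.5 px, or 1–2 mm. Now the grasp.

>>> send_rows --targets '[0.025,-0.002,-0.004,0,-0.4,0,0.5,0.025,-0.002,-0.003,0,0,0,0.5,0.025,0,-0.001,0,0,0,0.5,0.02,0,0,0,0,0,0.5,0.015,0,0,0,0,0,0.5,0.005,0,0,0,0,0,0.5,0,0,0,0,0,0,0.5]'

```text
t: 5.3
tool_pos: [453.3, -237.8, 71.5]
tcp_rot: [-0.066, 0.708, -0.066, -0.701]
force: [0.3, -0.5, -0.2]
finger_gap: 0.5
```

```bash
python3 - <<'E'
from h import *
np.set_printoptions(precision=2,suppress=True)
o,p,R=cur();print(o['t'],p,o['force'],delta(p,R,[449,-245,47],down(-11.5,-1)))
T=load('top1')
print('exp',proj(T,[P(9,39,25),P(9,-39,25),P(-25,39,25),P(-25,-39,45)]), (np.array([[165,312],[315,320]])/6.5+[220,160]))
E
```

```text
5.3 [ 453.33 -237.84   71.54] [ 0.32 -0.48 -0.17] (array([24.5 ,  7.86,  3.17]), array([ 0.84, -0.57,  0.05]))
exp [[245.29 206.89]
 [268.42 209.25]
 [244.16 216.89]
 [267.31 218.51]] [[245.38 208.  ]
 [268.46 209.23]]
```

>>> send_rows --targets '[0.008,0.005,0.002,0.5,-0.5,0,0.5,0.008,0.003,0.001,0.3,0,0,0.5,0.006,0,0,0,0,0,0.5,0.002,0,0,0,0,0,0.5,0,0,0,0,0,0,0.5]'

```text
t: 5.72
tool_pos: [450.7, -245.8, 48.9]
tcp_rot: [-0.07, 0.705, -0.071, -0.702]
force: [0.5, 0.5, -0.2]
finger_gap: 0.498
```

```bash
python3 - <<'E'
from h import *
np.set_printoptions(precision=2,suppress=True)
o,p,R=cur();print(o['t'],p,o['force'],delta(p,R,[449,-245,47],down(-11.5,-1)))
E
```

```text
5.7167 [ 450.73 -245.77   48.87] [ 0.51  0.47 -0.17] (array([ 1.86, -0.41,  1.85]), array([ 0.05, -0.31, -0.04]))
```

>>> send_rows --targets '[0.002,0,0.002,0,0,0,0.6,0,0,0,0,0,0,1,0,0,0,0,0,0,1,0,0,0,0,0,0,1,0,0,0,0,0,0,1,0,0,0,0,0,0,1]' --squeeze 40

```text
t: 6.22
tool_pos: [449.1, -245.7, 47.8]
tcp_rot: [-0.07, 0.706, -0.071, -0.701]
force: [0.5, -0.5, -1.5]
finger_gap: 0.156
```

>>> send_rows --targets '[-0.01,0,0,0,0,0,1,-0.03,0,0,0,0,0,1,-0.03,0,0,0,0,0,1,-0.025,0,0,0,0,0,1,-0.015,0,0,0,0,0,1,0,0,0,0,0,0,1]'

```text
t: 6.72
tool_pos: [446.8, -244.1, 164.0]
tcp_rot: [-0.07, 0.705, -0.07, -0.703]
force: [0.5, -0.1, -0.6]
finger_gap: 0.151
```

```bash
python3 - <<'E'
from h import *
np.set_printoptions(precision=2,suppress=True)
o,p,R=cur();print(o['t'],p,o['force'],delta(p,R,P(-25,0,150),down(YAW,-1)))
E
```

```text
6.7167 [ 446.79 -244.09  164.05] [ 0.54 -0.1  -0.59] (array([  14.28, -346.19,    6.79]), array([-4.51, -0.16,  0.04]))
```

>>> send_rows --targets '[0,-0.02,0,-0.6,0,0,1,0,-0.038,0,-0.6,0,0,1,0,-0.04,0,-0.6,0,0,1,0,-0.04,0,-0.6,0,0,1,0,-0.04,0,-0.6,0,0,1,0,-0.04,0,-0.6,0,0,1,0,-0.035,0,-0.6,0,0,1,0,-0.025,0,0,0,0,1]'

```text
t: 7.38
tool_pos: [491.6, 33.1, 163.3]
tcp_rot: [-0.047, 0.707, -0.05, -0.704]
force: [-0.5, -0.6, -0.8]
finger_gap: 0.15
```

```bash
python3 - <<'E'
from h import *
np.set_printoptions(precision=2,suppress=True)
o,p,R=cur();print(o['t'],p,o['force'],delta(p,R,P(-25,0,150),down(YAW,-1)))
E
```

```text
7.3833 [491.61  33.07 163.31] [-0.46 -0.58 -0.77] (array([ 13.12, -65.32,  -8.12]), array([-0.98, -0.31, -0.2 ]))
```

>>> send_rows --targets '[0,-0.025,-0.003,-0.5,-0.3,0,1,0,-0.018,-0.003,-0.4,0,0,1,0,-0.01,-0.002,0,0,0,1,0,0,0,0,0,0,1,0,0,0,0,0,0,1,0,0,0,0,0,0,1]'

```text
t: 7.88
tool_pos: [503.8, 95.2, 160.5]
tcp_rot: [0.038, -0.705, 0.039, 0.708]
force: [-0.2, 0.4, -1.3]
finger_gap: 0.156
```

```bash
python3 - <<'E'
from h import *
np.set_printoptions(precision=2,suppress=True)
o,p,R=cur();print(o['t'],p,o['force'],delta(p,R,P(-25,0,90),down(YAW,-1)))
W=camera('wrist');save('wrist2',W);T=camera('top');save('top2',T)
pts=[P(-65,76,68),P(-65,-76,68),P(52,-76,68),P(52,76,68),P(9,39,25),P(9,-39,25),P(9,39,45),P(9,-39,45),P(-59,-39,45),P(-59,39,45)]
im=cv2.imread('pics/wrist2.png')
for u,v in proj(W,pts): cv2.circle(im,(int(round(u)),int(round(v))),3,(0,255,0),1)
cv2.imwrite('pics/w2.png',im);print('cam',-np.array(W['R']).T@W['t'])
E
```

```text
7.8833 [503.77  95.23 160.48] [-0.16  0.42 -1.3 ] (array([70.46, -2.01, -5.04]), array([ 0.66,  0.25, -0.09]))
cam [584.58  87.27 280.4 ]
```

View pics/w2.png

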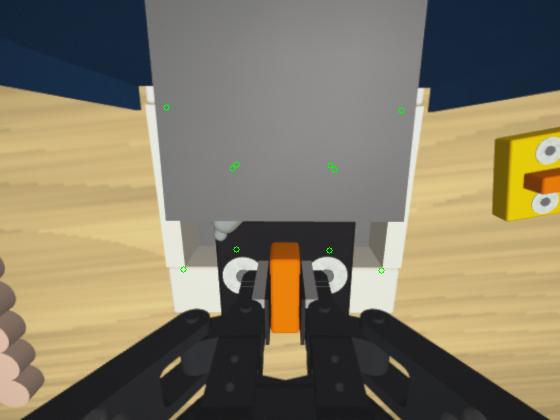

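The wall corners at (183,269) and (381,270) match the prediction. The grey strip is the tongue under the open cover, close below the wrist camera, so I'll lower in stages and watch the force.

>>> send_rows --targets '[0.01,-0.001,-0.003,0.6,0,0,1,0.015,0,-0.002,0,0,0,1,0.01,0,0,0,0,0,1,0,0,0,0,0,0,1,0,0,0,0,0,0,1]'

```text
t: 8.4
tool_pos: [509.4, 90.4, 122.6]
tcp_rot: [0.045, -0.704, 0.047, 0.707]
force: [-0.3, 0.8, -1.0]
finger_gap: 0.151
```

```bash
python3 - <<'E'
from h import *
np.set_printoptions(precision=2,suppress=True)
o,p,R=cur();print(o['t'],p,o['force'],delta(p,R,P(-25,0,90),down(YAW,-1)))
E
```

```text
8.4 [509.43  90.4  122.63] [-0.28  0.8  -1.04] (array([32.61, -6.17,  1.44]), array([-0.52,  0.19, -0.21]))
```

>>> send_rows --targets '[0.01,-0.004,0.001,-0.4,0,0,1,0.008,0,0,0,0,0,1,0,0,0,0,0,0,1,0,0,0,0,0,0,1]'

```text
t: 8.73
tool_pos: [508.9, 94.5, 103.1]
tcp_rot: [0.042, -0.705, 0.045, 0.707]
force: [-0.3, -0.1, -0.8]
finger_gap: 0.149
```

```bash
python3 - <<'E'
from h import *
np.set_printoptions(precision=2,suppress=True)
o,p,R=cur();print(o['t'],p,o['force'],delta(p,R,P(-25,0,90),down(YAW,-1)))
E
```

```text
8.7333 [508.89  94.52 103.1 ] [-0.26 -0.1  -0.79] (array([13.1 , -2.09,  0.42]), array([-0.13,  0.18, -0.21]))
```

>>> send_rows --targets '[0.004,-0.002,0,0,0,0,1,0,0,0,0,0,0,1,0.006,0,0,0,0,0,1,0.006,0,0,0,0,0,1,0,0,0,0,0,0,1]'

```text
t: 9.15
tool_pos: [510.0, 97.1, 86.6]
tcp_rot: [0.042, -0.705, 0.044, 0.706]
force: [0.7, -0.3, -2.2]
finger_gap: 0.152
```

```bash
python3 - <<'E'
from h import *
np.set_printoptions(precision=2,suppress=True)
o,p,R=cur();print(o['t'],p,o['force'],delta(p,R,P(-25,0,73),down(YAW,-1)))
E
```

```text
9.15 [509.95  97.06  86.56] [ 0.7  -0.33 -2.2 ] (array([13.57,  0.57,  1.19]), array([-0.11,  0.05, -0.18]))
```

>>> send_rows --targets '[0.005,0,0.001,0,0,0,1,0.004,0,0,0,0,0,1,0.002,0,0,0,0,0,1,0,0,0,0,0,0,1]'

```text
t: 9.48
tool_pos: [509.8, 97.1, 74.6]
tcp_rot: [-0.042, 0.706, -0.044, -0.705]
force: [0.7, -0.1, -1.2]
finger_gap: 0.158
```

>>> send_rows --targets '[0.0015,0,0,0,0,0,1]'

```text
t: 9.57
tool_pos: [509.9, 97.1, 73.2]
tcp_rot: [-0.042, 0.706, -0.044, -0.705]
force: [1.2, -0.4, -1.2]
finger_gap: 0.151
```

>>> send_rows --targets '[0.001,0,0,0,0,0,1,0,0,0,0,0,0,1]'

```text
t: 9.73
tool_pos: [509.8, 97.1, 72.6]
tcp_rot: [-0.042, 0.706, -0.044, -0.706]
force: [0.6, 0.1, -1.8]
finger_gap: 0.155
```

>>> send_rows --targets '[0.0005,0,0,0,0,0,1,0,0,0,0,0,0,0.5,0,0,0,0,0,0,0.5,0,0,0,0,0,0,0.5,0,0,0,0,0,0,0.5]'

```text
t: 10.15
tool_pos: [509.6, 97.1, 72.5]
tcp_rot: [-0.042, 0.706, -0.045, -0.706]
force: [-0.2, -0.2, -0.1]
finger_gap: 0.501
```

>>> send_rows --targets '[-0.01,0,0,0,0,0,0.5,-0.02,0,0,0,0,0,0.5,-0.025,0,0.005,0,0,0,0.5,-0.025,0,0.005,0,0,0,0.5,-0.015,0.01,0,0,0,0,0.5,-0.01,0.03,0,0,0,0,0.7,0,0.03,0,0,0,0,1,0,0.03,0,0,0,0,1]'

```text
t: 10.82
tool_pos: [486.7, 5.2, 187.5]
tcp_rot: [-0.039, 0.707, -0.038, -0.706]
force: [1.0, 0.2, -1.5]
finger_gap: 0.076
```

```bash
python3 - <<'E'
from h import *
np.set_printoptions(precision=2,suppress=True)
o,p,R=cur();print(o['t'],p,o['force'])
T=camera('top');save('top3',T);S=camera('scene');save('scene3',S)
def up(c,b,s):
    x0,y0,x1,y1=b;return cv2.resize(cv2.cvtColor(c['frame'][y0:y1,x0:x1],cv2.COLOR_RGB2BGR),s,interpolation=cv2.INTER_CUBIC)
cv2.imwrite('pics/m3.png',np.hstack([up(T,(220,160,310,250),(400,400)),up(S,(220,130,360,270),(400,400))]))
rib=np.array([P(-25,0,69),P(-25,0,47)]);print(proj(T,rib),proj(S,rib))
E
```

```text
10.8167 [486.71   5.18 187.46] [ 0.99  0.17 -1.5 ]
[[255.23 216.35]
 [255.5  217.22]] [[292.79 208.1 ]
 [292.74 214.34]]
```

View pics/m3.png

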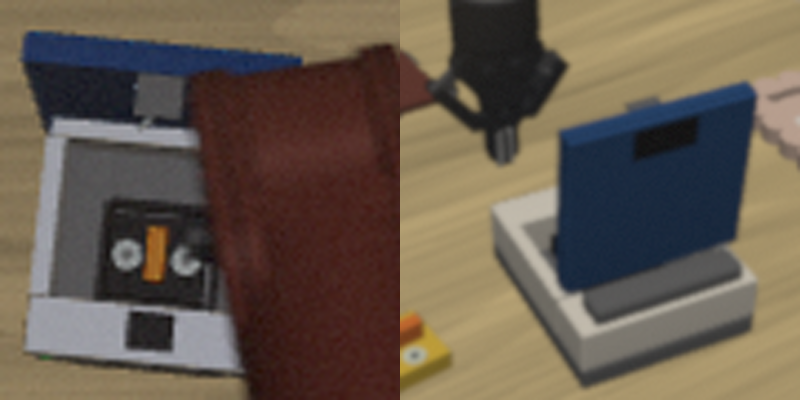

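The cassette sits in the pocket: the rib at (255.1,217.2) px against (255.2,216.4) expected. Next: up and over to behind the cover.

>>> send_rows --targets '[-0.03,0,0,0,0,0,1,-0.035,0,0,0,0,0,1,-0.035,-0.005,-0.01,0,0,0,1,-0.01,-0.02,-0.03,0,0,0,1,0,-0.02,-0.035,0,0,0,1,0,-0.02,-0.035,0,0,0,1,0,-0.01,-0.03,0,0,0,1,0,0,-0.02,0,0,0,1]'

```text
t: 11.58
tool_pos: [655.5, 58.6, 309.2]
tcp_rot: [-0.043, 0.708, -0.044, -0.704]
force: [-0.7, 0.6, -0.0]
finger_gap: -0.002
```

```bash
cat >> h.py <<'E'
def pc(p): d=p[:2]-PC; return np.array([d@PX,d@PY,p[2]])
def st(goal):
    o,p,R=cur();d,r=delta(p,R,P(*goal),down(YAW,-1));print('t',o['t'],'printer xyz',pc(p).round(1),'F',np.round(o['force'],1),'d',d.round(1),'rot',r.round(1))
E
python3 - <<'E'
from h import *
st((128,0,240))
E
```

```text
t 11.5833 printer xyz [125.3 -20.1 309.2] F [-0.7  0.6 -0. ] d [ 69.2 -20.1  -2.2] rot [-0.2 -0.3 -0. ]
```

>>> send_rows --targets '[0.01,-0.01,0,0,0,0,1,0.025,-0.008,0,0,0,0,1,0.02,0,0,0,0,0,1,0.01,0,0,0,0,0,1,0,0,0,0,0,0,1,0,0,0,0,0,0,1]'

```text
t: 12.08
tool_pos: [660.7, 82.0, 242.0]
tcp_rot: [-0.044, 0.707, -0.042, -0.704]
force: [0.1, 0.3, 0.1]
finger_gap: -0.001
```

```bash
python3 - <<'E'
from h import *
st((95,0,240))
for th in np.arange(1.65,-0.01,-0.1): print(round(th,2),(62-150*np.cos(th)+8*np.sin(th)+11*min(1,th/0.5)).round(1),(83+150*np.sin(th)+8*np.cos(th)+22).round(1))
E
```

```text
t 12.0833 printer xyz [127.7   3.8 242. ] F [0.1 0.3 0.1] d [ 1.8  3.8 32.7] rot [-0.1 -0.2  0.2]
1.65 92.8 253.9
1.55 77.9 255.1
1.45 62.9 254.9
1.35 48.0 253.1
1.25 33.3 249.9
1.15 19.0 245.2
1.05 5.3 239.1
0.95 -7.7 231.7
0.85 -20.0 223.0
0.75 -31.3 213.1
0.65 -41.6 202.1
0.55 -50.7 190.2
0.45 -59.7 177.4
0.35 -68.5 163.9
0.25 -75.9 149.9
0.15 -81.8 135.3
0.05 -86.3 120.5
```

>>> send_rows --targets '[0,0.002,0.014,0,0,0,1,0,0.001,0.014,0,0,0,1,0,0,0.012,0,0,0,1,0,0,0.012,0,0,0,1]'

```text
t: 12.42
tool_pos: [609.1, 84.5, 246.0]
tcp_rot: [-0.046, 0.709, -0.042, -0.703]
force: [2.5, 0.5, -1.3]
finger_gap: -0.002
```

```bash
python3 - <<'E'
from h import *
st((33,0,245))
E
```

```text
t 12.4167 printer xyz [7.61e+01 1.00e-01 2.46e+02] F [ 2.5  0.5 -1.3] d [ 0.6  0.2 43.2] rot [-0.2 -0.5  0.3]
```

>>> send_rows --targets '[0,0,0.012,0,0,0,1,0,0,0.012,0,0,0,1,0,0,0.012,0,0,0,1,0.002,0,0.011,0,0,0,1,0.004,0,0.011,0,0,0,1,0.005,0,0.01,0,0,0,1]'

```text
t: 12.92
tool_pos: [542.8, 92.4, 245.9]
tcp_rot: [-0.047, 0.716, -0.043, -0.695]
force: [1.9, -0.5, -0.7]
finger_gap: 0.002
```

```bash
python3 - <<'E'
from h import *
st((-20,0,223))
E
```

```text
t 12.9167 printer xyz [  9.4  -0.  245.9] F [ 1.9 -0.5 -0.7] d [22.   0.4 30. ] rot [-0.4 -1.7  0.4]
```

>>> send_rows --targets '[0.007,0,0.01,0,-0.5,0,1,0.008,0,0.01,0,-0.5,0,1,0.008,0,0.009,0,-0.3,0,1,0.009,0,0.008,0,-0.2,0,1,0.01,0,0.008,0,0,0,1,0.01,0,0.007,0,0,0,1]'

```text
t: 13.42
tool_pos: [492.5, 99.6, 201.2]
tcp_rot: [-0.049, 0.712, -0.044, -0.699]
force: [0.3, -0.2, 2.1]
finger_gap: 0.003
```

```bash
python3 - <<'E'
from h import *
st((-69,0,164))
E
```

```text
t 13.4167 printer xyz [-41.4   1.  201.2] F [ 0.3 -0.2  2.1] d [36.7  1.6 28.2] rot [-0.6 -1.   0.4]
```

>>> send_rows --targets '[0.009,0,0.007,0,-0.5,0,1,0.01,0,0.007,0,-0.3,0,1,0.01,0,0.006,0,0,0,1,0.01,0,0.005,0,0,0,1,0.009,0,0.004,0,0,0,1,0.008,0,0.002,0,0,0,1]'

```text
t: 13.92
tool_pos: [461.2, 103.9, 143.5]
tcp_rot: [-0.049, 0.709, -0.044, -0.702]
force: [-0.5, -0.4, 1.9]
finger_gap: -0.0
```

```bash
python3 - <<'E'
from h import *
st((-88,0,115))
E
```

```text
t 13.9167 printer xyz [-73.    1.6 143.5] F [-0.5 -0.4  1.9] d [28.4  2.  15.2] rot [-0.7 -0.5  0.4]
```

>>> send_rows --targets '[0.006,0,0.005,0,-0.3,0,1,0.007,0,0.004,0,0,0,1,0.006,0,0.003,0,0,0,1,0.004,0,0.002,0,0,0,1,0.001,0,0,0,0,0,1,0,0,0,0,0,0,1]'

```text
t: 14.42
tool_pos: [445.6, 106.7, 115.4]
tcp_rot: [-0.049, 0.706, -0.043, -0.705]
force: [0.1, 0.0, 1.6]
finger_gap: 0.003
```

```bash
python3 - <<'E'
from h import *
st((-88,0,108))
E
```

```text
t 14.4167 printer xyz [-88.8   2.5 115.4] F [0.1 0.  1.6] d [ 7.4  2.5 -0.9] rot [-0.6 -0.1  0.5]
```

>>> send_rows --targets '[0.002,0.001,0,0,0,0,1,0.002,0,0,0,0,0,1,0.002,0,0,0,0,0,1]'

```text
t: 14.67
tool_pos: [445.3, 106.2, 109.4]
tcp_rot: [-0.049, 0.706, -0.043, -0.705]
force: [0.9, -0.1, 2.5]
finger_gap: -0.001
```

>>> send_rows --targets '[0.0015,0,0,0,0,0,1]'

```text
t: 14.75
tool_pos: [445.2, 106.2, 107.6]
tcp_rot: [-0.049, 0.706, -0.043, -0.705]
force: [0.7, 0.6, 0.0]
finger_gap: 0.001
```

>>> send_rows --targets '[0.001,0,0,0,0,0,1]'

```text
t: 14.83
tool_pos: [445.2, 106.2, 106.4]
tcp_rot: [-0.049, 0.706, -0.043, -0.705]
force: [-0.3, 1.3, 2.2]
finger_gap: 0.001
```

>>> send_rows --targets '[0.001,0,0,0,0,0,1]'

```text
t: 14.92
tool_pos: [445.2, 106.1, 105.3]
tcp_rot: [-0.049, 0.706, -0.043, -0.705]
force: [-0.1, 0.1, 3.0]
finger_gap: -0.003
```

>>> send_rows --targets '[0.0007,0,0,0,0,0,1]'

```text
t: 15.0
tool_pos: [445.2, 106.2, 104.6]
tcp_rot: [-0.049, 0.706, -0.043, -0.705]
force: [-1.2, 0.4, 4.6]
finger_gap: 0.001
```

>>> send_rows --targets '[0.0004,0,0,0,0,0,1]'

```text
t: 15.08
tool_pos: [445.3, 106.2, 104.2]
tcp_rot: [-0.049, 0.706, -0.043, -0.705]
force: [-0.9, -0.8, 5.8]
finger_gap: 0.006
```

The stop is felt again at the same depth. Releasing gently, straight up.

>>> send_rows --targets '[-0.004,0,0,0,0,0,1,-0.008,0,0,0,0,0,1,-0.02,0,0,0,0,0,1,-0.03,0.02,0,0,0,0,1,-0.02,0.04,-0.005,0,0,0,1,-0.01,0.04,-0.005,0,0,0,1,0,0.04,-0.005,0,0,0,1,0,0.03,0,0,0,0,1]'

```text
t: 15.75
tool_pos: [437.2, -62.8, 202.0]
tcp_rot: [-0.044, 0.706, -0.037, -0.706]
force: [0.1, 0.1, -0.5]
finger_gap: -0.001
```

>>> send_rows --targets '[0,0.04,0,0,0,0,1,0,0.04,0,0,0,0,1,0,0.02,0,0,0,0,1,0,0,0,0,0,0,1,0,0,0,0,0,0,1,0,0,0,0,0,0,1]'

```text
t: 16.25
tool_pos: [422.1, -172.1, 204.9]
tcp_rot: [-0.048, 0.707, -0.041, -0.704]
force: [-0.7, -0.3, 0.4]
finger_gap: -0.002
```

```bash
python3 - <<'E'
from h import *
st((-88,0,108))
T=camera('top');save('top4',T);S=camera('scene');save('scene4',S)
def up(c,b,s):
    x0,y0,x1,y1=b;return cv2.resize(cv2.cvtColor(c['frame'][y0:y1,x0:x1],cv2.COLOR_RGB2BGR),s,interpolation=cv2.INTER_CUBIC)
cv2.imwrite('pics/m4.png',np.hstack([up(T,(210,155,360,305),(400,400)),up(S,(150,110,350,310),(400,400))]))
a=load('scene0');m=np.abs(a['frame'].astype(int)-S['frame']).max(2)
for n,b in(('cover',(250,183,345,255)),('roll',(185,280,218,313)),('candle',(80,278,118,318)),('tray',(335,148,420,195))):
    x0,y0,x1,y1=b;print(n,(m[y0:y1,x0:x1]>40).mean().round(3))
E
```

```text
t 16.25 printer xyz [ -78.6 -277.2  204.9] F [-0.7 -0.3  0.4] d [  99.7 -276.1   10.9] rot [-0.3 -0.2  0.6]
cover 0.0
roll 0.0
candle 0.0
tray 0.0
```

View pics/m4.png

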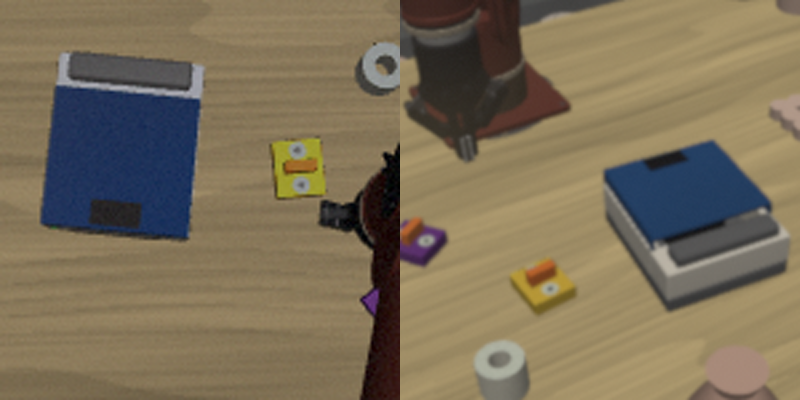

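The cover is shut and stays shut 1 s after release, with pixels identical to the first picture. The roll, candle holder and tray have not moved, and the arm is clear. Handing in.

```bash
python3 -c "
from h import *
print(ticket.finish_job())"
```

```text
the job is handed in; nothing more can be done
None
```

The black cassette with the orange rib is in the printer pocket, the cover is latched shut over it, and the job is handed in at about 16 s. No verdict is reported, so what follows is from my own readings.

- **Opening press:** I stopped when the force climbed to about 6 N, at about 8.6 mm depth. The cover then sprang open.
- **Cassette:** I placed it in the pocket and let go. In the top view its rib was within 1 px (about 3 mm) of the pocket centre. Its height was judged only from the tool position at release (underside about 25 mm above the table), not measured separately.
- **Closing:** I swung the cover shut from behind and pressed to the same depth, again at about 6 N. The highest press force I read was 6.1 N, but force is only reported at the end of each move.
- **Last check:** About 1 s after release, the cover in the scene picture matched the starting picture. The label roll, candle holder and stone tray also showed no change, and the arm was clear. I could not see the cassette with the cover shut. No check failed or disagreed.

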